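# Index the boring carriage and seat the stool leg

## Task

The walnut leg lying in the trough of the boring jig is to be drilled through its middle. Pull up the spring plunger's knob, slide the carriage along and let the pin drop fully into the middle one of the three holes in the index strip, so that the carriage is locked there, and push the leg along its trough until its end is hard up against the trough's end stop. Leave the thin steel gauge lying on the jig's board where it is.

Things in the scene. Friction and masses are not known exactly. Their poses are not given: they have to be found in the camera images.
- jig: Boring jig fixed on the table: plywood board 360 x 150 x 16 mm. Origin: centre of its underside; x along the carriage's slide (roughly away from the robot), y to the left of that, z up. An aluminium index strip (216 x 26 mm, its top 30 mm above the table) lies on the board along y = +50 mm, with three 14 mm holes 45 mm apart along x.
- bush (a point): Centre of the steel drill bush's top, 119 mm above the table, fixed above the trough on an arm 22 mm wide from a post on the board's right edge, 47 mm to the right (-y). The highest part of the jig but for the pulled knob. Axes as the jig's.
- carriage (a joint): Carriage slide along jig x, m, 0 (near end) to 0.16; friction about 2.5 N. The pin is over the first, middle and third hole at about 0.060, 0.105 and 0.150, but the strip is clamped through a slot and may sit up to 7 mm either way (all holes alike): feel for it. At the start (0 to 0.012) the pin stands down before the strip's near end and bars the way at about 0.024.
- plunger (a joint): Lift of the pin and knob, m: 0 fully down, 0.018 fully up. The spring presses down with 6 N (at 0) to 10 N. The pin (12 mm thick, round nose) clears the strip above 0.012. Let go between two holes it rides on the strip at 0.012; the carriage can then still be pushed (about 5 N in all), and over a hole the pin snaps down to 0 and stops the carriage dead.
- knob (a point): Centre of the plunger's black pull knob: upright axis, 33 mm diameter, 23 mm high, over a neck 25 mm thick and 12 mm high; 110 mm above the table when down. It moves with the carriage and plunger. Under it a nut (top 83 mm above the table) on an aluminium block 46 mm along x, 32 mm wide, 68 mm above the table.
- trough_stop (a point): Point on the near face of the trough's end stop, on the axis of a leg in the trough, 73 mm above the table; moves with the carriage, axes as the jig's. The stop is 54 mm wide, its top 84 mm above the table. The V-shaped trough runs 158 mm from it towards -x, open at the near end, sides up to 68 mm above the table.
- leg_mid (a point): Centre of the walnut leg, a slightly waisted round bar 112 mm long, up to 38 mm thick, about 60 g, lying in the trough, its own z axis along the trough towards the end stop. Home against the stop, its centre is 56 mm from trough_stop. It starts about 15 to 45 mm short of that and slides easily.
- gauge_mid (a point): Middle of the thin steel gauge (105 x 22 x 6 mm) lying on the jig's board beside the right rail; not to be moved.

How it is judged:
By the outcome, as a careful person would: the job done as asked, in the order asked, and still so for the second after the job is handed in, with the robot touching nothing.
It also fails if it takes over 48 s, if anything falls off the work surface, if the arm or the gripper's body presses on something with over 40 N, if the wrist force passes 120 N, or if a joint passes its speed limit or range.

## Robot

A 7-joint arm with a two-finger parallel gripper is mounted at the origin on a cart in front of the work surface, level with it; the furniture and walls round the work are solid. World frame = base frame: x ahead of the robot, y to its left, z up, the work surface at z = 0. Lengths are in m, angles in rad, forces in N, time in s.
With the tool pointing down it reaches from about 0.35 to 0.9 m from the base axis. Payload 8.1 kg.
Tool frame: the origin (TCP) lies on the centre line of the jaws, within the pads' length; the fingertips stand 19 mm ahead of it and the grasp point (between the pads) is the TCP (arm.tip_reach is the distance from the TCP to the fingertips, in m); z points along the fingers, y is the line along which they close (so a half turn about z gives the same grasp; the last joint's range is limited). The gripper opens to 92 mm and grips with 3 to 60 N. Pads are 19 mm wide; open, the fingers measure 130 mm over their backs; the gripper's body (75 mm by 190 mm) begins 47 mm behind the grasp point.
Start: joints at [-1.207, 0.434, 0.025, 1.573, -0.012, 1.134, -0.075], TCP at [0.281, 0.558, 0.222] pointing down, gripper open.
Joint ranges: [-2.62, 2.62], [-0.44, 2.09], [-1.27, 1.32], [0.08, 2.57], [-1.32, 4.46], [0.12, 2], [-2.74, 2.74]. Speed limits (rad/s): [2.22, 2.22, 3.01, 3.01, 3.14, 3.14, 3.14].

## Interface

Orientations are given as a rotation vector (axis times angle).
In Python, from cell import arm gives the robot as it stands.
- The arm moves only by the tool arm_command, never from a script. Its argument "targets" is a list that holds one entry, the list of rows, each a list of 6 numbers: the shift along the tool's x, y, z in m, then the turn, a rotation vector about the tool's x, y, z in rad. A call has 1 to 10 rows; each row shifts and turns the commanded pose from where the row before left it, along the tool's axes as they then stand; what a row does not reach is not made up. A row lasts 1/8 s, in which the tool goes at most 62.5 mm and 10.7 degrees, less where a joint would pass 70% of its speed; a pose out of reach is approached as far as the arm can. A call with a gripper value outside its range is refused whole. "jaw" is the finger opening in m, from 0 to 0.0918, set as the call begins (left out, the last holds). The fingers move at their own pace and stop on an object; "newtons" is the grip in N (left out, the last holds). Time passes only in rows, so rows that do not move let the fingers close. It gives the time, the measured TCP pose, the force, the opening and the grip force at its end, in the units of the state.
- arm.observe(): the state, without advancing time (a new reading comes with each control period).
- arm.get_image(name): name is "scene" or "side" or "wrist"; returns a dict with "pixels" (480x640x3 uint8, red, green, blue), "z_map" (480x640 float32, m along the optical axis (not along the pixel's ray), 0 where there is no reading), "fx", "fy", "cx", "cy" (pixels), "xyz" and "rotation" of the camera in the world; the wrist camera has in their place "T_tool_cam" (4x4, takes a point from camera to tool coordinates, whose origin is the TCP and whose axes are the flange's). Camera axes: x right, y down, z forward; pixel columns grow to the right and rows downward; lengths in m; the calibration is good to about 2 mm. The wrist camera is an equidistant fisheye: a pixel r from the principal point sees the ray r / f radians off the axis. A picture is of the moment at which its call begins: read the wrist's pose just before it.
- arm.sign_off(): hands the job in; it is judged then, once.
The state is a dict: "clock": time; "joints": joint angles; "dq": joint speeds; "joint_efforts": joint torques, N m; "position": TCP position; "ee_rot": TCP orientation; "force": force on the tool from outside, world axes, zero at the start; "ft_torque": the same for the moment, N m; "width": opening from 0.0 (shut) to 1.0 (fully open); "gripper_force": force on a finger pad.
Only numpy, scipy, OpenCV 4.12 (cv2) and the standard library are available. Lean on these libraries where they do the work, as an engineer would, in place of code of your own. Each camera call takes 0.05 s, during which the arm holds its last target. There are 200 camera calls.

## Working session

There is one attempt and no reset: what is moved stays moved. The work goes in short steps, Python scripts to look and compute and a tool call to move; the robot and the scene stay as the last step left them, time stands still between calls to the robot, and variables do not carry over. Pictures are saved under pics/ and viewed, at most 10 in all, crops included, and the job is handed in when it is done.

Besides the shell and the picture viewer there is one more tool, called after "Emit:" by a JSON object that holds its "fn" and its "kwargs". arm_command: Moves the arm, as the interface text tells. Its arguments: {"type":"object","properties":{"targets":{"type":"array","items":{"type":"array","items":{"type":"array","items":{"type":"number"}}}},"jaw":{"type":"number"},"newtons":{"type":"number"}},"required":["targets"]}

```bash
mkdir -p pics; cat > h.py <<'E'
import numpy as np, cv2
from cell import arm
from scipy.spatial.transform import Rotation as R
def cam(n):
    g=arm.get_image(n); np.savez('%s.npz'%n,**{k:np.array(v) for k,v in g.items()}); return g
def load(n): return dict(np.load('%s.npz'%n))
def world(g):
    z=g['z_map']; v,u=np.mgrid[:480,:640]
    p=np.stack([(u-g['cx'])/g['fx']*z,(v-g['cy'])/g['fy']*z,z],-1)
    Rm=np.array(g['rotation']); Rm=Rm if Rm.shape==(3,3) else R.from_rotvec(Rm).as_matrix()
    w=p@Rm.T+np.array(g['xyz']); w[z==0]=np.nan; return w
E
python3 - <<'E'
from h import *
s=arm.observe(); print(s)
for n in('scene','side'):
    g=cam(n); cv2.imwrite(f'pics/{n}0.png',g['pixels'][...,::-1]); print(n,g['xyz'],g['rotation'],g['fx'],g['z_map'].max())
E
```

```text
{'clock': 0.0, 'joints': array([-1.20658892,  0.43526274,  0.02499776,  1.57409458, -0.01160553,
        1.13399574, -0.07508395]), 'dq': array([ 0.00184286,  0.00011229,  0.00036573,  0.00101535, -0.00119938,
       -0.00134496, -0.00088671]), 'joint_efforts': array([ 7.05928360e-04, -6.67846441e+01,  9.85373743e-01, -3.14463830e+01,
       -6.06004405e-02,  4.28175833e-02,  1.58176908e-04]), 'position': array([0.28110284, 0.55763496, 0.22092154]), 'ee_rot': array([-7.26687908e-01, -3.05616066e+00,  2.51256488e-03]), 'force': array([0.67576579, 0.20554023, 1.14527952]), 'ft_torque': array([ 0.03395267, -0.02651568, -0.03138588]), 'gripper_force': 0.0, 'width': 1.002510766543773}
scene [-0.03446202 -0.29954217  0.49845271] [-1.85428394  1.01653556 -0.63551616] 436.32433665165166 3.9999802
side [ 0.45346956 -0.63448646  0.50819452] [-2.07742738  0.24267915 -0.13809334] 549.8191839485307 3.9999957
```

View pics/scene0.png

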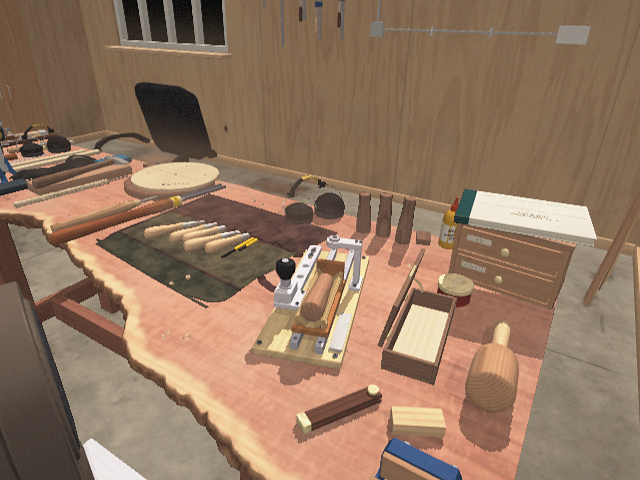

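View pics/side0.png

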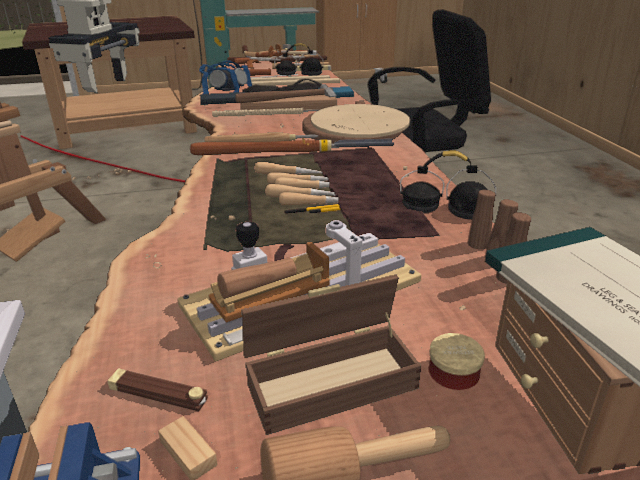

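The scene view shows the jig at about (315,300): knob (286,267), leg (318,295), bush (345,241). The side view shows the knob at (248,233), the bush at (335,228) and the trough stop at (318,262).

```bash
python3 - <<'E'
from h import *
for n,box in(('scene',(240,220,380,375)),('side',(170,210,430,365))):
    g=load(n); w=world(g); px=g['pixels'].astype(int)
    m=np.zeros((480,640),bool); m[box[1]:box[3],box[0]:box[2]]=1
    hsv=cv2.cvtColor(g['pixels'],cv2.COLOR_RGB2HSV)
    # board
    b=m&(abs(w[...,2]-.016)<.005)&(hsv[...,0]>16)&(hsv[...,0]<32)&(hsv[...,1]>50)
    lab=cv2.connectedComponents(b.astype(np.uint8))
    P=w[b]; r=cv2.minAreaRect(P[:,:2].astype(np.float32)); print(n,'board',b.sum(),np.median(P[:,2]),r, cv2.boxPoints(r).round(3).tolist())
    k=m&(px.max(-1)<60)&(w[...,2]>.09)&(w[...,2]<.135)
    P=w[k]; print('knob',k.sum(),P.min(0).round(4),P.max(0).round(4),cv2.minEnclosingCircle(P[:,:2].astype(np.float32)))
    t=k&(w[...,2]>.118);P=w[t];print(' top',P.mean(0) if t.any() else 0,t.sum())
    t=m&(abs(w[...,2]-.119)<.004)&(hsv[...,1]<60)&(px.max(-1)>80);P=w[t];print('bush top',t.sum(),P.mean(0),P.min(0),P.max(0))
    t=m&(abs(w[...,2]-.084)<.006)&(hsv[...,1]>80);P=w[t];print('leg/stop hi',t.sum(),P.min(0),P.max(0))
    np.save(n+'_w.npy',w)
E
```

```text
scene board 3236 0.016610144169570712 ((0.5721129179000854, 0.14767873287200928), (0.3962968587875366, 0.30951136350631714), 18.660053253173828) [[0.33500000834465027, 0.23100000619888306], [0.4339999854564667, -0.06199999898672104], [0.8090000152587891, 0.06400000303983688], [0.7099999785423279, 0.3580000102519989]]
knob 292 [0.4854 0.0757 0.09  ] [0.5171 0.1075 0.1218] ((0.501041829586029, 0.09107352048158646), 0.017027029767632484)
 top [0.49904057 0.09132304 0.11961688] 85
bush top 143 [0.61120958 0.0623148  0.1181514 ] [0.49798942 0.01749812 0.11500352] [0.65942117 0.10370734 0.12277203]
leg/stop hi 681 [ 0.45017134 -0.00683626  0.07800095] [0.61320784 0.08411162 0.08999698]
side board 1871 0.015179837961313947 ((0.5953072309494019, 0.11124281585216522), (0.40451714396476746, 0.37715309858322144), 75.88871765136719) [[0.3630000054836273, -0.039000000804662704], [0.7289999723434448, -0.13099999725818634], [0.828000009059906, 0.26100000739097595], [0.4620000123977661, 0.3529999852180481]]
knob 490 [ 0.4764 -0.1221  0.09  ] [0.6739 0.107  0.1233] ((0.563609778881073, -0.015272816643118858), 0.13774403929710388)
 top [0.52460519 0.08172469 0.11884606] 70
bush top 131 [0.60413501 0.07200764 0.11836784] [0.50074354 0.01936709 0.1150041 ] [0.65703053 0.10202086 0.12220774]
leg/stop hi 1928 [ 0.4540415  -0.11881786  0.07800473] [0.67204202 0.09296778 0.08997187]
```

```bash
python3 - <<'E'
from h import *
# fused height map 1mm/px; x 0.38..0.78 , y -0.1..0.22
C=[];Z=[]
for n in('scene','side'):
    g=load(n);w=np.load(n+'_w.npy');ok=np.isfinite(w).all(-1)&(w[...,0]>.38)&(w[...,0]<.78)&(w[...,1]>-.1)&(w[...,1]<.22)&(w[...,2]<.15)&(w[...,2]>-.01)
    Z.append(w[ok]);C.append(g['pixels'][ok])
P=np.concatenate(Z);C=np.concatenate(C)
o=np.argsort(P[:,2]);P=P[o];C=C[o]
im=np.zeros((800,640,3),np.uint8)
for p,c in zip(P,C):
    r=int((.78-p[0])*2000);q=int((.22-p[1])*2000); cv2.rectangle(im,(q-2,r-2),(q+2,r+2),c[::-1].tolist(),-1)
im=cv2.resize(im,(480,600))
cv2.imwrite('pics/top.png',im)
E
```

```text
(no output)
```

View pics/top.png

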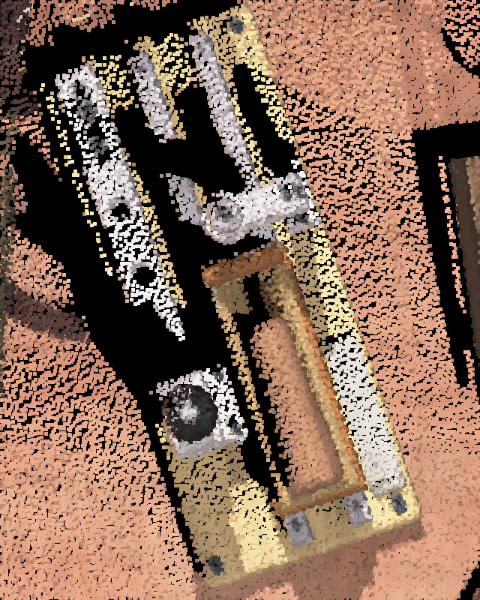

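The top view built from both clouds shows the knob at (187,412) and the bush at (225,215). The middle hole is at about (143,272), the third at (120,208), and the leg at about (300,405). Next I fit the yaw and the hole positions.

```bash
python3 - <<'E'
from h import *
g=load('scene');g2=load('side')
w=np.load('scene_w.npy');w2=np.load('side_w.npy')
# board yaw: right edge from both views
pts=[]
for gg,W in((g,w),(g2,w2)):
    ok=np.isfinite(W).all(-1)&(abs(W[...,2]-.016)<.004)&(W[...,0]>.42)&(W[...,0]<.76)&(W[...,1]>-.075)&(W[...,1]<.2)
    hs=cv2.cvtColor(gg['pixels'],cv2.COLOR_RGB2HSV); ok&=(hs[...,0]>18)&(hs[...,0]<35); pts.append(W[ok])
P=np.concatenate(pts)
a=np.radians(17.5)
for it in range(5):
    ex=np.array([np.cos(a),np.sin(a)]);ey=np.array([-ex[1],ex[0]])
    X=P[:,:2]@ex;Y=P[:,:2]@ey
    E=[]
    for x in np.arange(np.percentile(X,3),np.percentile(X,97),.01):
        s=abs(X-x)<.005
        if s.sum()>8:E.append((x,np.percentile(Y[s],3)))
    E=np.array(E);v=cv2.fitLine(E.astype(np.float32),cv2.DIST_HUBER,0,.002,.002).ravel();d=np.arctan(v[1]/v[0]);a+=d
print('yaw',np.degrees(a),'right edge y',np.median(E[:,1]),'X range',np.percentile(X,[1,99]))
def rel(p): return np.array([p[:2]@ex,p[:2]@ey])
kn=np.array([.5005,.0912]);print('knob',rel(kn))
# plane cast
def cast(gg,u,v,z):
    Rm=R.from_rotvec(gg['rotation']).as_matrix() if gg['rotation'].shape!=(3,3) else gg['rotation']
    r=Rm@np.array([(u-gg['cx'])/gg['fx'],(v-gg['cy'])/gg['fy'],1]);return gg['xyz']+r*(z-gg['xyz'][2])/r[2]
hs=cv2.cvtColor(g['pixels'],cv2.COLOR_RGB2HSV)
# hole candidates: points on strip line with dark colour
im=g['pixels'].max(-1)
for x,y in((.5987,.1247),(.6413,.14)):
    # centroid of dark pixels cast on z=.03 within 11mm of the guess
    v,u=np.mgrid[220:330,270:345]
    q=np.array([cast(g,a_,b_,.03) for a_,b_ in zip(u.ravel(),v.ravel())]);I=im[220:330,270:345].ravel()
    s=(np.hypot(q[:,0]-x,q[:,1]-y)<.012)&(I<110); print('hole',s.sum(),q[s].mean(0)[:2],rel(q[s].mean(0)))
for nm,W,gg in(('sc',w,g),('sd',w2,g2)):
    q=W.reshape(-1,3);q=q[np.isfinite(q).all(1)]
    X=q[:,:2]@ex;Y=q[:,:2]@ey;Z=q[:,2];k=rel(kn)
    t=(abs(Z-.117)<.006)&(X>k[0]+.08)&(X<k[0]+.2)&(Y<k[1]-.02)&(Y>k[1]-.13);print(nm,'bush X,Y',X[t].min(),X[t].max(),Y[t].min(),Y[t].max())
    t=(Z>.07)&(Z<.095)&(X>k[0]-.08)&(X<k[0]+.07)&(Y<k[1]-.025)&(Y>k[1]-.09);h=t&(Z>.087)
    print('leg X',X[h].min(),X[h].max(),'Yridge',np.median(Y[h]),'zmax',Z[h].max(),'all z>.07 X',X[t].min(),X[t].max(),Y[t].min(),Y[t].max())
print('ex',ex,'ey',ey)
s=cv2.resize(g['pixels'][220:370,240:380],None,fx=4,fy=4,interpolation=cv2.INTER_CUBIC);cv2.imwrite('pics/crop.png',s[...,::-1])
E
```

```text
yaw 18.82186024382208 right edge y -0.1984046922221533 X range [0.39542593 0.74663844]
knob [ 0.50306856 -0.07576087]
hole 0 [nan nan] [nan nan]
hole 0 [nan nan] [nan nan]
sc bush X,Y 0.6072252614706041 0.6333909587939967 -0.19470995692162646 -0.12488513763214604
leg X 0.43417497788584025 0.500089270524279 Yridge -0.1407001681277463 zmax 0.09362308290851096 all z>.07 X 0.4327404862236238 0.5442405398338384 -0.1586872786646433 -0.12103340589490523
sd bush X,Y 0.6107957441682256 0.6405702704933312 -0.19382370879285388 -0.12437000177535153
leg X 0.4377957980792975 0.498997142542874 Yridge -0.14081180089123596 zmax 0.09183406372213448 all z>.07 X 0.43617225552933386 0.5486230337036166 -0.1591827435730216 -0.12166942977435265
ex [0.94613481 0.32377295] ey [-0.32377295  0.94613481]<stdin>:33: RuntimeWarning: Mean of empty slice.
  ret = um.true_divide(
```

View pics/crop.png

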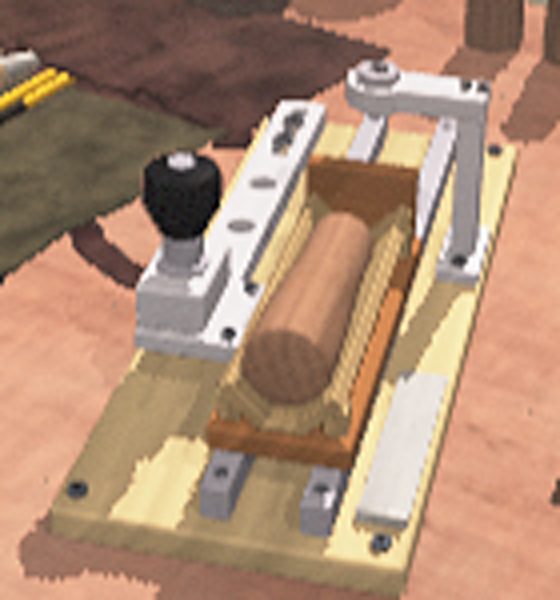

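The crop shows holes at (241,226) and (263,183), which are scene pixels (300.2,276.5) and (305.7,265.7). It also shows the slot further on, the gauge beside the right rail and the leg in the trough.

```bash
python3 - <<'E'
from h import *
g=load('scene')
a=np.radians(18.8);ex=np.array([np.cos(a),np.sin(a)]);ey=np.array([-ex[1],ex[0]])
Rm=R.from_rotvec(g['rotation']).as_matrix()
for u,v,z in((300.2,276.5,.03),(305.7,265.7,.03),(286,260,.12)):
    r=Rm@np.array([(u-g['cx'])/g['fx'],(v-g['cy'])/g['fy'],1]);p=g['xyz']+r*(z-g['xyz'][2])/r[2];print(p,p[:2]@ex,p[:2]@ey)
s=arm.observe();T=R.from_rotvec(s['ee_rot']).as_matrix();print(T.round(3))
tgt=np.stack([np.r_[ey,0],np.r_[ex,0],[0,0,-1]],1)
rel=R.from_matrix(T.T@tgt).as_rotvec();print('turn',rel)
print('shift in tool axes to knob',T.T@(np.array([.5005,.0912,.20])-s['position']), 'in target axes',tgt.T@(np.array([.5005,.0912,.20])-s['position']))
E
```

```text
[0.59865005 0.1244556  0.03      ] 0.6068193952972489 -0.07510857661076005
[0.64159393 0.13907538 0.03      ] 0.652183645276148 -0.07510811282442167
[0.50925754 0.09464831 0.12      ] 0.5125901759727012 -0.07451748190106938
[[-0.893  0.45  -0.001]
 [ 0.45   0.893 -0.001]
 [-0.    -0.001 -1.   ]]
turn [-1.26962050e-03  6.36740952e-04  7.75812339e-01]
shift in tool axes to knob [-0.40587869 -0.31779512  0.02152352] in target axes [-0.51231038  0.05735717  0.02104144]
```

Emit:
{"fn": "arm_command", "kwargs": {"targets": [[[-0.0406,-0.0318,0,0,0,0],[-0.0406,-0.0318,0,0,0,0],[-0.0406,-0.0318,0,0,0,0],[-0.0406,-0.0318,0,0,0,0],[-0.0406,-0.0318,0,0,0,0],[-0.0406,-0.0318,0,0,0,0],[-0.0406,-0.0318,0,0,0,0],[-0.0406,-0.0318,0,0,0,0],[-0.0406,-0.0318,0,0,0,0],[-0.0406,-0.0318,0,0,0,0]]], "jaw": 0.0918}}

```text
clock: 1.35
position: [0.501, 0.0898, 0.2216]
ee_rot: [-0.726, -3.056, -0.0]
force: [0.1, -0.2, 0.7]
width: 1.001
gripper_force: 0.0
```

Emit:
{"fn": "arm_command", "kwargs": {"targets": [[[0,0,0,-0.0013,0.0006,0.155],[0,0,0,0,0,0.155],[0,0,0,0,0,0.155],[0,0,0,0,0,0.155],[0,0,0,0,0,0.155],[0,0,0,0,0,0]]]}}

```text
clock: 2.1
position: [0.5005, 0.0915, 0.2215]
ee_rot: [-1.826, -2.555, -0.001]
force: [-0.2, 0.1, 0.0]
width: 1.001
gripper_force: 0.0
```

```bash
cat >> h.py <<'E'
a=np.radians(18.8);ex=np.array([np.cos(a),np.sin(a)]);ey=np.array([-ex[1],ex[0]])
TG=np.stack([np.r_[ey,0],np.r_[ex,0],[0,0,-1]],1)
def st():
    s=arm.observe();T=R.from_rotvec(s['ee_rot']).as_matrix()
    print('t',round(s['clock'],2),'p',s['position'].round(4),'X',round(s['position'][:2]@ex,4),'Y',round(s['position'][:2]@ey,4),'roterr',R.from_matrix(T.T@TG).as_rotvec().round(4),'F(jig)',round(s['force'][:2]@ex,1),round(s['force'][:2]@ey,1),round(s['force'][2],1),'w',round(s['width']*.0918,4),'gf',s['gripper_force'],s['joints'].round(2));return s
E
python3 - <<'E'
from h import *
s=st(); g=cam('wrist'); cv2.imwrite('pics/w1.png',g['pixels'][...,::-1]); print(g['fx'],g['cx'],g['cy'],g['T_tool_cam'])
E
```

```text
t 2.1 p [0.5005 0.0915 0.2215] X 0.5033 Y -0.0747 roterr [ 0.     -0.0012  0.0019] F(jig) -0.1 0.1 0.0 w 0.0919 gf 0.0 [-0.59  0.25  0.38  1.88 -0.11  1.04  0.16]
371.64829954431775 320.3289448381796 243.11473814854116 [[ 1.40808368e-03 -9.57232054e-01 -2.89317840e-01  7.88271723e-02]
 [ 9.99998957e-01  1.25525808e-03  7.13778792e-04 -7.10422338e-05]
 [-3.20083381e-04 -2.89318543e-01  9.57232823e-01 -1.63208114e-01]
 [ 0.00000000e+00  0.00000000e+00  0.00000000e+00  1.00000000e+00]]
```

View pics/w1.png

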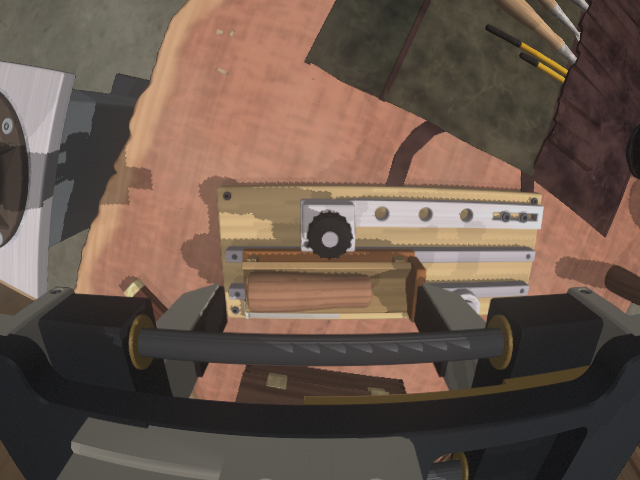

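The wrist view shows three holes at (382,214), (426,214) and (467,214), the knob cap at (329,240) and the fingers either side of it.

```bash
cat >> h.py <<'E'
def wray(g,s,u,v,z):
    d=np.array([u-g['cx'],v-g['cy']]);r=np.hypot(*d);th=r/g['fx'];c=np.r_[d/r*np.sin(th),np.cos(th)]
    T=R.from_rotvec(s['ee_rot']).as_matrix();M=g['T_tool_cam'];o=s['position']+T@M[:3,3];q=T@M[:3,:3]@c
    p=o+q*(z-o[2])/q[2];return (p[:2]@ex).round(4),(p[:2]@ey).round(4)
E
python3 - <<'E'
from h import *
s=st();g=load('wrist')
im=g['pixels'].max(-1).astype(int)
for u,v in((382,214),(426,214),(467,214)):
    w=im[v-9:v+10,u-10:u+11];hs=g['pixels'][v-9:v+10,u-10:u+11].astype(int);m=(hs[...,0]-hs[...,2]>25);yy,xx=np.nonzero(m)
    print(m.sum(),wray(g,s,u-10+xx.mean(),v-9+yy.mean(),.03),wray(g,s,u,v,.03))
k=(im<70);k[:190]=0;k[275:]=0;k[:,:290]=0;k[:,370:]=0
n,l,stt,c=cv2.connectedComponentsWithStats(k.astype(np.uint8));i=1+stt[1:,4].argmax();print(stt[i],c[i],wray(g,s,*c[i],.1215),wray(g,s,329.5,240,.1235))
print('leg end',wray(g,s,248,290,.073),wray(g,s,371,290,.073))
E
```

```text
t 2.15 p [0.5005 0.0915 0.2215] X 0.5033 Y -0.0747 roterr [ 0.0002 -0.0012  0.0044] F(jig) 0.2 -0.2 -0.0 w 0.0919 gf 0.0 [-0.59  0.25  0.38  1.88 -0.11  1.04  0.16]
97 (np.float64(0.5622), np.float64(-0.0703)) (np.float64(0.5642), np.float64(-0.0725))
77 (np.float64(0.6062), np.float64(-0.0703)) (np.float64(0.6094), np.float64(-0.0717))
63 (np.float64(0.6503), np.float64(-0.0703)) (np.float64(0.6544), np.float64(-0.0707))
[ 306  211   46   49 1377] [328.74219317 234.31663036] (np.float64(0.5096), np.float64(-0.0685)) (np.float64(0.5101), np.float64(-0.0723))
leg end (np.float64(0.4367), np.float64(-0.1357)) (np.float64(0.5505), np.float64(-0.1348))
```

Emit:
{"fn": "arm_command", "kwargs": {"targets": [[[0.001,0.005,0.03,0,0,0],[0,0,0.035,0,0,0],[0,0,0.03,0,0,0],[0,0,0.0145,0,0,0],[0,0,0,0,0,0]]]}}

```text
clock: 2.78
position: [0.5048, 0.094, 0.1118]
ee_rot: [-1.825, -2.555, -0.0]
force: [0.1, 0.0, 0.7]
width: 0.999
gripper_force: 0.0
```

Emit:
{"fn": "arm_command", "kwargs": {"targets": [[[0,0,0,0,0,0],[0,0,0,0,0,0],[0,0,0,0,0,0],[0,0,0,0,0,0],[0,0,0,0,0,0],[0,0,0,0,0,0]]], "jaw": 0.02, "newtons": 40}}

```text
clock: 3.52
position: [0.5051, 0.0941, 0.1122]
ee_rot: [-1.827, -2.555, -0.002]
force: [-0.1, 0.5, -0.4]
width: 0.398
gripper_force: 0.0
```

```bash
python3 -c "
from h import *
st()"
```

```text
t 3.52 p [0.5051 0.0941 0.1122] X 0.5085 Y -0.0737 roterr [ 0.0006 -0.0013  0.0008] F(jig) 0.1 0.5 -0.4 w 0.0366 gf 0.0 [-0.55  0.39  0.34  1.99 -0.18  0.79  0.23]
```

Emit:
{"fn": "arm_command", "kwargs": {"targets": [[[0,0,0,0,0,0],[0,0,0,0,0,0],[0,0,0,0,0,0]]]}}

```text
clock: 3.9
position: [0.5054, 0.0943, 0.1123]
ee_rot: [-1.827, -2.555, -0.003]
force: [1.6, 0.2, -1.7]
width: 0.336
gripper_force: 40.0
```

Emit:
{"fn": "arm_command", "kwargs": {"targets": [[[0,0,-0.004,0,0,0],[0,0,-0.004,0,0,0],[0,0,-0.004,0,0,0],[0,0,-0.004,0,0,0],[0,0,0,0,0,0]]]}}

```text
clock: 4.53
position: [0.5047, 0.094, 0.1282]
ee_rot: [-1.827, -2.554, -0.001]
force: [1.3, -0.0, -10.4]
width: 0.332
gripper_force: 40.0
```

```bash
python3 -c "
from h import *
st();g=cam('side');cv2.imwrite('pics/s2.png',cv2.resize(g['pixels'][180:360,150:430],None,fx=2.5,fy=2.5)[...,::-1])"
```

```text
t 4.53 p [0.5047 0.094  0.1282] X 0.5081 Y -0.0737 roterr [-0.0001 -0.0014  0.0008] F(jig) 1.2 -0.5 -10.4 w 0.0305 gf 39.99667167663574 [-0.56  0.37  0.35  1.98 -0.17  0.82  0.22]
```

View pics/s2.png

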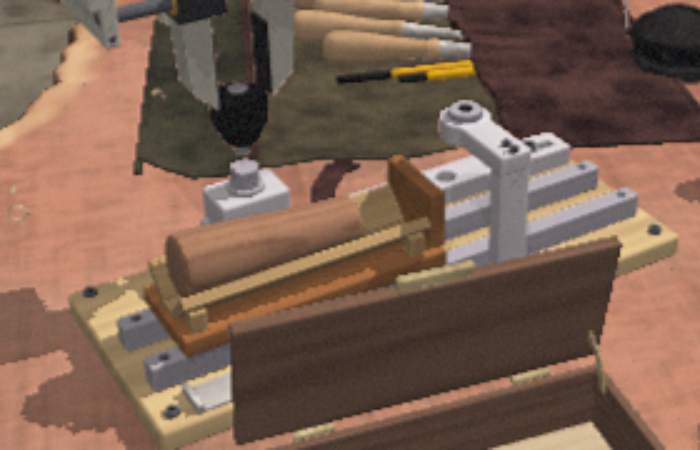

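The knob is up: the view shows it raised about 16 mm above its nut, with −10 N on the wrist. Now I slide it along.

Emit:
{"fn": "arm_command", "kwargs": {"targets": [[[0,0.004,0,0,0,0],[0,0.008,0,0,0,0],[0,0.009,0,0,0,0],[0,0.009,0,0,0,0],[0,0.008,0,0,0,0],[0,0.004,0,0,0,0]]]}}

```text
clock: 5.32
position: [0.5456, 0.1078, 0.1282]
ee_rot: [-1.827, -2.555, -0.002]
force: [-1.5, -1.5, -10.7]
width: 0.334
gripper_force: 40.0
```

```bash
python3 -c "
from h import *
st()"
```

```text
t 5.33 p [0.5456 0.1078 0.1282] X 0.5512 Y -0.0737 roterr [ 0.0008 -0.0011  0.0009] F(jig) -1.9 -0.9 -10.7 w 0.0306 gf 39.996514320373535 [-0.54  0.43  0.35  1.88 -0.19  0.86  0.22]
```

Moving freely, with no side load.

Emit:
{"fn": "arm_command", "kwargs": {"targets": [[[0,0.004,0,0,0,0],[0,0.008,0,0,0,0],[0,0.009,0,0,0,0],[0,0.009,0,0,0,0],[0,0.008,0,0,0,0],[0,0.004,0,0,0,0],[0,0,0,0,0,0]]]}}

```text
clock: 6.2
position: [0.5856, 0.1214, 0.1284]
ee_rot: [1.827, 2.555, 0.004]
force: [1.6, -1.7, -10.8]
width: 0.335
gripper_force: 40.0
```

```bash
python3 - <<'E'
from h import *
s=st();g=cam('wrist');cv2.imwrite('pics/w2.png',g['pixels'][...,::-1])
E
```

```text
t 6.2 p [0.5856 0.1214 0.1284] X 0.5935 Y -0.0738 roterr [ 0.0022 -0.001   0.0008] F(jig) 0.9 -2.1 -10.8 w 0.0307 gf 39.99599754810333 [-0.53  0.49  0.34  1.77 -0.2   0.91  0.23]
```

View pics/w2.png

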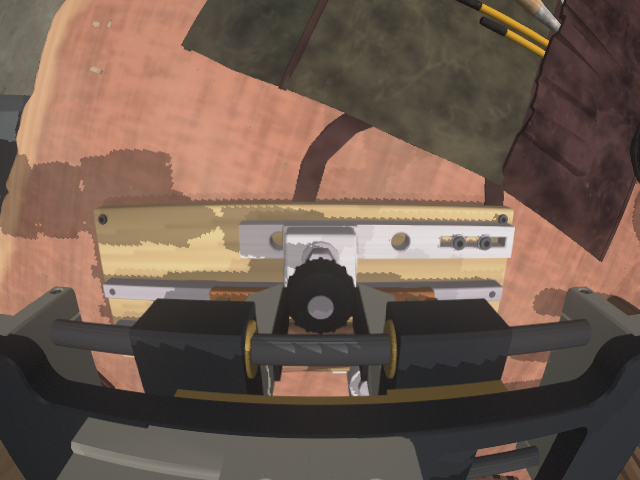

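The first hole shows at (278,240) and the third at (400,240), so the middle hole lies about 13.6 mm ahead of the pin. I open the jaws a little so the pin rides on the strip, then push.

Emit:
{"fn": "arm_command", "kwargs": {"targets": [[[0,0,0,0,0,0],[0,0,0,0,0,0],[0,0,0.004,0,0,0],[0,0,0.004,0,0,0]]], "jaw": 0.038}}

```text
clock: 6.75
position: [0.5848, 0.1215, 0.1204]
ee_rot: [-1.827, -2.555, -0.003]
force: [0.3, 0.6, -1.0]
width: 0.415
gripper_force: 0.0
```

Emit:
{"fn": "arm_command", "kwargs": {"targets": [[[0,0.002,0,0,0,0],[0,0.002,0,0,0,0],[0,0.002,0,0,0,0],[0,0.002,0,0,0,0],[0,0.002,0,0,0,0]]]}}

```text
clock: 7.38
position: [0.5914, 0.1236, 0.1198]
ee_rot: [-1.826, -2.551, 0.005]
force: [-8.6, -3.2, 5.0]
width: 0.413
gripper_force: 4.2
```

```bash
python3 -c "
from h import *
st()"
```

```text
t 7.38 p [0.5914 0.1236 0.1198] X 0.5997 Y -0.0736 roterr [-0.0051 -0.002   0.0004] F(jig) -9.2 -0.3 5.0 w 0.038 gf 4.201077818870544 [-0.53  0.51  0.34  1.76 -0.21  0.91  0.23]
```

Emit:
{"fn": "arm_command", "kwargs": {"targets": [[[0,0.001,0,0,0,0],[0,0.001,0,0,0,0]]]}}

```text
clock: 7.62
position: [0.5955, 0.125, 0.12]
ee_rot: [-1.827, -2.554, -0.001]
force: [-1.0, -0.2, -0.7]
width: 0.415
gripper_force: 0.8
```

```bash
python3 - <<'E'
from h import *
s=st();g=cam('wrist');g2=cam('side')
a_=cv2.resize(g['pixels'][190:340,200:440],None,fx=2.5,fy=2.5);b=cv2.resize(g2['pixels'][200:300,190:350],None,fx=3,fy=3)
o=np.zeros((375,600,3),np.uint8);o[:]=a_;cv2.imwrite('pics/c3.png',np.vstack([cv2.resize(a_,(480,300)),b])[...,::-1])
E
```

```text
t 7.62 p [0.5955 0.125  0.12  ] X 0.604 Y -0.0736 roterr [-0.0006 -0.0014  0.0006] F(jig) -1.0 0.1 -0.7 w 0.0381 gf 0.8069326356053352 [-0.53  0.52  0.34  1.75 -0.21  0.91  0.23]
```

View pics/c3.png

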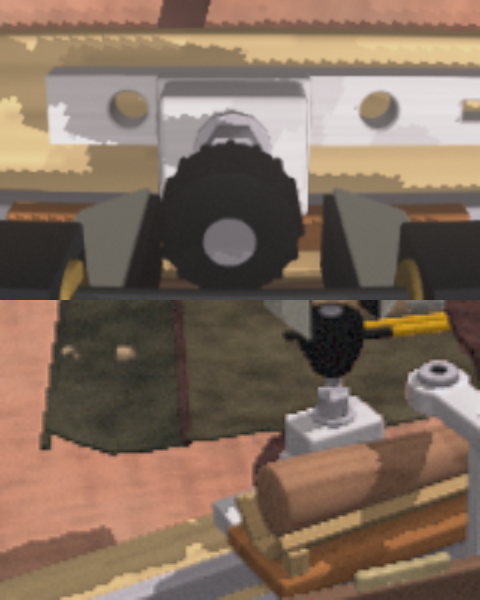

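The pin is still riding: the side view shows the knob raised, and the block centre is about 7 mm short of the midpoint of the outer holes (crop 128 and 379). I keep pushing.

Emit:
{"fn": "arm_command", "kwargs": {"targets": [[[0,0.0015,0,0,0,0],[0,0.0015,0,0,0,0],[0,0.0015,0,0,0,0],[0,0.0015,0,0,0,0]]]}}

```text
clock: 8.22
position: [0.602, 0.1272, 0.1204]
ee_rot: [-1.827, -2.555, -0.002]
force: [-0.1, -0.3, 0.2]
width: 0.415
gripper_force: 0.0
```

Emit:
{"fn": "arm_command", "kwargs": {"targets": [[[0,0.001,0,0,0,0],[0,0.001,0,0,0,0]]]}}

```text
clock: 8.48
position: [0.6036, 0.1278, 0.1203]
ee_rot: [-1.827, -2.555, -0.002]
force: [-0.3, -0.0, -0.5]
width: 0.414
gripper_force: 0.0
```

Emit:
{"fn": "arm_command", "kwargs": {"targets": [[[0,0.001,0,0,0,0],[0,0.001,0,0,0,0]]]}}

```text
clock: 8.72
position: [0.6055, 0.1284, 0.1203]
ee_rot: [-1.827, -2.555, -0.002]
force: [0.5, -1.0, 0.5]
width: 0.412
gripper_force: 0.0
```

```bash
python3 -c "
from h import *
st()"
```

```text
t 8.72 p [0.6055 0.1284 0.1203] X 0.6146 Y -0.0736 roterr [ 0.0007 -0.0013  0.0008] F(jig) 0.1 -1.1 0.5 w 0.0378 gf 0.0 [-0.52  0.53  0.34  1.73 -0.21  0.92  0.23]
```

```bash
python3 - <<'E'
from h import *
s=st()
for n in('side','scene'):
    g=cam(n);w=world(g);X=w[...,:2]@ex;Y=w[...,:2]@ey;px=g['pixels'].astype(int)
    # block top (z .068) extents, and knob: dark pixels near block
    t=(abs(w[...,2]-.068)<.004)&(abs(Y+.074)<.018)&(X>.55)&(X<.68)&(px.max(-1)>110);print(n,'block',t.sum(),np.percentile(X[t],[1,50,99]).round(4))
    k=(abs(Y+.074)<.02)&(X>.57)&(X<.66)&(px.max(-1)<75)&(w[...,2]>.07)&(w[...,2]<.135)
    z=w[...,2][k];x=X[k];print(' dark z',np.percentile(z,[1,5,95,99]).round(4),'hist',np.histogram(z,np.arange(.07,.136,.005))[0],np.percentile(x,[2,98]).round(4))
    c=(abs(Y+.074)<.012)&(abs(X-.615)<.03)&(px.max(-1)>110)&(w[...,2]>.095)&(w[...,2]<.14);print(' cap?',c.sum(),np.median(w[c],0).round(4) if c.any() else 0)
E
```

```text
t 8.72 p [0.6055 0.1284 0.1203] X 0.6146 Y -0.0736 roterr [ 0.0007 -0.0013  0.0008] F(jig) 0.1 -1.1 0.5 w 0.0378 gf 0.0 [-0.52  0.53  0.34  1.73 -0.21  0.92  0.23]
side block 255 [0.5841 0.6004 0.629 ]
 dark z [0.087  0.0898 0.1296 0.134 ] hist [  0   0   1  23  24  43  57  61  60 131   7  20  21] [0.5909 0.6346]
 cap? 71 [0.5985 0.1253 0.1325]
scene block 160 [0.5805 0.5928 0.6256]
 dark z [0.0919 0.0942 0.1206 0.131 ] hist [ 0  0  0  1 15 21 35 40 38 72 16  1  5] [0.5869 0.6303]
 cap? 14 [0.6284 0.1236 0.1351]
```

Emit:
{"fn": "arm_command", "kwargs": {"targets": [[[0,0.001,0,0,0,0],[0,0.001,0,0,0,0]]]}}

```text
clock: 9.07
position: [0.6074, 0.1291, 0.1203]
ee_rot: [-1.827, -2.555, -0.002]
force: [0.4, -0.5, -0.2]
width: 0.414
gripper_force: 0.0
```

```bash
python3 - <<'E'
from h import *
s=st();g=cam('wrist');g2=cam('side')
a_=cv2.resize(g['pixels'][190:340,200:440],(480,300));b=cv2.resize(g2['pixels'][200:300,190:350],None,fx=3,fy=3)
cv2.imwrite('pics/c4.png',np.vstack([a_,b])[...,::-1])
E
```

```text
t 9.07 p [0.6074 0.1291 0.1203] X 0.6166 Y -0.0736 roterr [ 0.0007 -0.0014  0.0008] F(jig) 0.2 -0.6 -0.2 w 0.038 gf 0.0 [-0.52  0.54  0.34  1.72 -0.22  0.92  0.23]
```

View pics/c4.png

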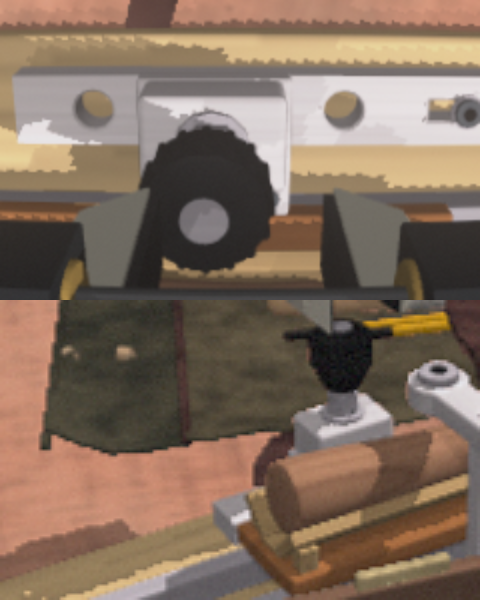

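The knob is now down and the block is centred between holes 93 and 344, so the pin is in the middle hole. I push on a little to confirm the lock.

Emit:
{"fn": "arm_command", "kwargs": {"targets": [[[0,0.001,0,0,0,0],[0,0.001,0,0,0,0],[0,0.001,0,0,0,0]]]}}

```text
clock: 9.55
position: [0.6102, 0.13, 0.1203]
ee_rot: [-1.827, -2.555, -0.002]
force: [0.1, 0.1, 0.8]
width: 0.416
gripper_force: 0.0
```

Emit:
{"fn": "arm_command", "kwargs": {"targets": [[[0,0.001,0,0,0,0],[0,0.001,0,0,0,0]]]}}

```text
clock: 9.8
position: [0.6121, 0.1306, 0.1203]
ee_rot: [-1.827, -2.555, -0.002]
force: [1.0, 0.7, -0.3]
width: 0.416
gripper_force: 0.0
```

```bash
python3 -c "
from h import *
st()"
```

```text
t 9.8 p [0.6121 0.1306 0.1203] X 0.6216 Y -0.0736 roterr [ 0.0006 -0.0013  0.0008] F(jig) 1.2 0.3 -0.3 w 0.0382 gf 0.0 [-0.52  0.54  0.34  1.71 -0.22  0.93  0.23]
```

```bash
cat >> h.py <<'E'
def wcloud(g,s):
    v,u=np.mgrid[:480,:640];dx=u-g['cx'];dy=v-g['cy'];r=np.hypot(dx,dy)+1e-9;th=r/g['fx'];z=g['z_map']
    t=np.tan(np.minimum(th,1.5))*z;p=np.stack([dx/r*t,dy/r*t,z],-1);M=g['T_tool_cam'];T=R.from_rotvec(s['ee_rot']).as_matrix()
    w=(p@M[:3,:3].T+M[:3,3])@T.T+s['position'];w[z==0]=np.nan
    return np.stack([w[...,:2]@ex,w[...,:2]@ey,w[...,2]],-1)
E
python3 - <<'E'
from h import *
s=st();g=cam('wrist');w=wcloud(g,s);X,Y,Z=np.moveaxis(w,-1,0);px=g['pixels'].astype(int)
def ext(nm,m): 
    P=w[m];print(nm,m.sum(),np.percentile(P,[2,50,98],axis=0).round(4).tolist() if len(P) else '')
ext('block top',(abs(Z-.068)<.004)&(abs(X-.61)<.05)&(abs(Y+.065)<.03)&(px.max(-1)>110))
ext('knob dark',(px.max(-1)<70)&(abs(X-.61)<.03)&(abs(Y+.074)<.025)&(Z>.09)&(Z<.14))
for z in np.arange(.088,.145,.004):
    ext('z%.3f'%z,(abs(Z-z)<.002)&(abs(X-.615)<.055)&(Y>-.1)&(Y<-.05))
for n in('scene',):
    g=cam(n);w=world(g);XX=w[...,:2]@ex;YY=w[...,:2]@ey;w=np.stack([XX,YY,w[...,2]],-1);X,Y,Z=np.moveaxis(w,-1,0);px=g['pixels'].astype(int)
    ext('scene block',(abs(Z-.068)<.004)&(abs(Y+.074)<.018)&(X>.55)&(X<.68)&(px.max(-1)>110))
    for z in np.arange(.088,.145,.004): ext('z%.3f'%z,(abs(Z-z)<.002)&(abs(X-.615)<.055)&(Y>-.1)&(Y<-.05))
E
```

```text
t 9.8 p [0.6121 0.1306 0.1203] X 0.6216 Y -0.0736 roterr [ 0.0006 -0.0013  0.0008] F(jig) 1.2 0.3 -0.3 w 0.0382 gf 0.0 [-0.52  0.54  0.34  1.71 -0.22  0.93  0.23]
block top 1886 [[0.5853, -0.0841, 0.0653], [0.613, -0.0634, 0.068], [0.6297, -0.0567, 0.0715]]
knob dark 2935 [[0.5947, -0.0863, 0.1028], [0.6105, -0.0648, 0.1186], [0.6235, -0.0561, 0.1364]]
z0.088 0 
z0.092 0 
z0.096 1 [[0.6035, -0.0575, 0.0978], [0.6035, -0.0575, 0.0978], [0.6035, -0.0575, 0.0978]]
z0.100 80 [[0.5939, -0.0683, 0.099], [0.6103, -0.0572, 0.1009], [0.6238, -0.0552, 0.1019]]
z0.104 161 [[0.5924, -0.0719, 0.1022], [0.6108, -0.0589, 0.1041], [0.6241, -0.0554, 0.1059]]
z0.108 157 [[0.5917, -0.0719, 0.1062], [0.6104, -0.0593, 0.1079], [0.6241, -0.0552, 0.1099]]
z0.112 195 [[0.5926, -0.072, 0.1101], [0.6102, -0.0584, 0.1121], [0.624, -0.055, 0.1139]]
z0.116 620 [[0.5925, -0.0885, 0.1142], [0.6129, -0.062, 0.1168], [0.6235, -0.0557, 0.118]]
z0.120 1978 [[0.5979, -0.0858, 0.1181], [0.6102, -0.0698, 0.1193], [0.6215, -0.0582, 0.1218]]
z0.124 83 [[0.6022, -0.0771, 0.122], [0.6076, -0.0715, 0.1223], [0.641, -0.0636, 0
[... 1219 characters left out ...]
13, 0.1141], [0.592, -0.0775, 0.1162], [0.6128, -0.0575, 0.118]]
z0.120 67 [[0.5888, -0.0891, 0.1181], [0.5979, -0.077, 0.1197], [0.6115, -0.0608, 0.1219]]
z0.124 8 [[0.596, -0.0848, 0.1223], [0.6007, -0.0769, 0.1232], [0.6353, -0.0709, 0.1259]]
z0.128 19 [[0.593, -0.0859, 0.1266], [0.5959, -0.0787, 0.1285], [0.6449, -0.0655, 0.1297]]
z0.132 22 [[0.5892, -0.0857, 0.1301], [0.6375, -0.0792, 0.1317], [0.6425, -0.0684, 0.1339]]
z0.136 26 [[0.586, -0.0861, 0.1342], [0.5931, -0.0822, 0.1358], [0.6521, -0.0655, 0.1377]]
z0.140 35 [[0.5826, -0.0858, 0.138], [0.5852, -0.0793, 0.14], [0.6466, -0.0664, 0.1419]]
z0.144 30 [[0.5823, -0.0863, 0.1421], [0.5836, -0.0782, 0.1443], [0.6499, -0.0657, 0.1457]]
```

```bash
python3 - <<'E'
from h import *
print(arm.tip_reach)
s=st()
g=load('wrist');w=wcloud(g,s);X,Y,Z=np.moveaxis(w,-1,0)
def low(m,X,Y,Z,nm):
    for lo,hi in((.575,.604),(.638,.665)):
        q=m&(X>lo)&(X<hi)&(abs(Y+.0736)<.011)&(Z>.09)&(Z<.17); z=Z[q];print(nm,lo,q.sum(),np.percentile(z,[0,1,3,10]).round(4) if q.any() else '')
low(Z>0,X,Y,Z,'wrist')
for n in('side','scene'):
    g=cam(n);w=world(g);X=w[...,:2]@ex;Y=w[...,:2]@ey;low(w[...,2]>0,X,Y,w[...,2],n)
E
```

```text
0.019
t 9.9 p [0.6122 0.1307 0.1203] X 0.6216 Y -0.0736 roterr [ 0.0007 -0.0013  0.0008] F(jig) -0.3 -0.8 0.4 w 0.0378 gf 0.0 [-0.52  0.54  0.34  1.71 -0.22  0.93  0.23]
wrist 0.575 1224 [0.1011 0.1073 0.1155 0.1187]
wrist 0.638 803 [0.1247 0.1262 0.1271 0.1307]
side 0.575 481 [0.0911 0.0924 0.0953 0.1035]
side 0.638 367 [0.1251 0.1259 0.1269 0.1316]
scene 0.575 359 [0.0904 0.0914 0.0935 0.1006]
scene 0.638 20 [0.1255 0.1258 0.1263 0.127 ]
```

The pin is fully down: the knob top is at 0.122. The fingertips measure about 5 mm above the TCP in all cameras, so they simply passed over the knob. I raise the arm, turn a quarter back and close the jaws for pushing.

Emit:
{"fn": "arm_command", "kwargs": {"targets": [[[0,0,-0.03,0,0,0],[0,0,-0.04,0,0,0],[0,0,-0.02,0,0,0],[0,0,0,0,0,-0.157],[0,0,0,0,0,-0.157],[0,0,0,0,0,-0.157],[0,0,0,0,0,-0.157],[0,0,0,0,0,-0.157],[0,0,0,0,0,-0.157],[0,0,0,0,0,-0.157]]], "jaw": 0, "newtons": 10}}

```text
clock: 11.25
position: [0.612, 0.1304, 0.2103]
ee_rot: [-0.216, -3.134, -0.002]
force: [-0.5, -0.4, -0.1]
width: 0.004
gripper_force: 0.0
```

Emit:
{"fn": "arm_command", "kwargs": {"targets": [[[0,0,0,0,0,-0.157],[0,0,0,0,0,-0.157],[0,0,0,0,0,-0.157],[0.04,0,0,0,0,0],[0.05,0,0,0,0,0],[0.04,-0.03,0,0,0,0],[0,-0.035,0,0,0,0],[0,0,0,0,0,0]]]}}

```text
clock: 12.25
position: [0.5103, 0.0239, 0.2105]
ee_rot: [-0.505, 3.099, 0.0]
force: [-0.2, 0.1, -0.5]
width: 0.009
gripper_force: 0.0
```

```bash
cat > m.py <<'E'
from h import *
s=st()
def leg(n):
    g=cam(n)
    if n=='wrist': w=wcloud(g,s)
    else:
        w=world(g);w=np.stack([w[...,:2]@ex,w[...,:2]@ey,w[...,2]],-1)
    X,Y,Z=np.moveaxis(w,-1,0);hs=cv2.cvtColor(g['pixels'],cv2.COLOR_RGB2HSV)
    q=(X>.49)&(X<.68)&(abs(Y+.1395)<.012)&(Z>.083)&(Z<.095);P=w[q]
    print(n,'leg hi',q.sum(),np.percentile(P,[1,50,99],axis=0).round(4).tolist() if q.any() else '')
    q=(X>.49)&(X<.72)&(abs(Y+.1395)<.024)&(Z>.07)&(Z<.1)
    h,e=np.histogram(X[q],np.arange(.5,.70,.008));print('  hist X',list(zip(e.round(3).tolist(),h.tolist())))
    q=(abs(X-s['position'][:2]@ex)<.05)&(abs(Y-s['position'][:2]@ey)<.03)&(Z>.12)&(Z<.3);P=w[q]
    if q.any():print('  tool lowest',np.percentile(Z[q],[0,.5,2]).round(4),'X',np.percentile(X[q&(Z<np.percentile(Z[q],1)+.02)],[1,99]).round(4),'Y',np.percentile(Y[q&(Z<np.percentile(Z[q],1)+.02)],[1,99]).round(4))
    q=(X>.60)&(X<.65)&(Y<-.115)&(Y>-.15)&(abs(Z-.119)<.004);print('  bush',q.sum(),np.percentile(w[q],[1,50,99],axis=0).round(4).tolist() if q.any() else '')
for n in('scene','side','wrist'):leg(n)
E
python3 m.py
```

```text
t 12.25 p [0.5103 0.0239 0.2105] X 0.4908 Y -0.1418 roterr [1.000e-03 1.000e-03 1.566e+00] F(jig) -0.1 0.2 -0.5 w 0.0008 gf 0.0 [-0.17  0.26  0.02  1.87 -0.01  1.02  1.75]
scene leg hi 294 [[0.531, -0.1511, 0.0831], [0.5614, -0.1409, 0.0882], [0.6367, -0.1282, 0.0933]]
  hist X [(0.5, 0), (0.508, 0), (0.516, 0), (0.524, 59), (0.532, 162), (0.54, 46), (0.548, 37), (0.556, 38), (0.564, 32), (0.572, 30), (0.58, 31), (0.588, 26), (0.596, 25), (0.604, 21), (0.612, 33), (0.62, 24), (0.628, 29), (0.636, 19), (0.644, 0), (0.652, 0), (0.66, 0), (0.668, 0), (0.676, 0), (0.684, 0)]
  tool lowest [0.2167 0.2184 0.2218] X [0.4757 0.4926] Y [-0.1605 -0.1273]
  bush 68 [[0.6099, -0.1497, 0.1151], [0.6191, -0.1406, 0.1194], [0.6314, -0.1278, 0.1214]]
side leg hi 462 [[0.5349, -0.151, 0.083], [0.5649, -0.1421, 0.0867], [0.6254, -0.1292, 0.0913]]
  hist X [(0.5, 0), (0.508, 0), (0.516, 0), (0.524, 0), (0.532, 180), (0.54, 107), (0.548, 102), (0.556, 99), (0.564, 95), (0.572, 89), (0.58, 79), (0.588, 79), (0.596, 69), (0.604, 65), (0.612, 69), (0.62, 61), (0.628, 61), (0.636, 4), (0.644, 0), (0.652, 0), (0.66, 0), (0.668, 0), (0.676, 6), (0.684, 200)]
  tool lowest [0.2136 0.2152 0.2173] X [0.4798 0.5018] Y [-0.1577 -0.124 ]
  bush 91 [[0.6164, -0.1478, 0.1154], [0.6246, -0.1398, 0.1182], [0.6348, -0.1286, 0.1199]]
wrist leg hi 136 [[0.5337, -0.1509, 0.0831], [0.5346, -0.1408, 0.087], [0.6214, -0.1282, 0.0918]]
  hist X [(0.5, 0), (0.508, 0), (0.516, 0), (0.524, 0), (0.532, 465), (0.54, 11), (0.548, 0), (0.556, 0), (0.564, 0), (0.572, 0), (0.58, 0), (0.588, 0), (0.596, 0), (0.604, 0), (0.612, 0), (0.62, 3), (0.628, 0), (0.636, 0), (0.644, 0), (0.652, 0), (0.66, 0), (0.668, 0), (0.676, 0), (0.684, 0)]
  tool lowest [0.2152 0.2178 0.2218] X [0.4792 0.494 ] Y [-0.1574 -0.1255]
  bush 177 [[0.6116, -0.1481, 0.1152], [0.6197, -0.142, 0.1194], [0.6283, -0.1359, 0.1211]]
```

```bash
python3 - <<'E'
from h import *
s=arm.observe();X0=.4908;Y0=-.1418
for n in('scene','side'):
    g=load(n);w=world(g);X=w[...,:2]@ex-X0;Y=w[...,:2]@ey-Y0;Z=w[...,2]-s['position'][2]
    for lo,hi in((-.11,-.06),(-.06,-.035),(-.02,.02),(.035,.06),(.06,.11)):
        q=(abs(X)<.06)&(Y>lo)&(Y<hi)&(Z>-.08)&(Z<.15)
        if q.sum()>5:
            l=q&(Z<np.percentile(Z[q],2)+.012);print(n,lo,hi,q.sum(),'zlow',np.percentile(Z[q],[0,1,3]).round(4),'X',np.percentile(X[l],[2,98]).round(4),'Xall',np.percentile(X[q],[1,99]).round(3))
E
```

```text
scene -0.11 -0.06 828 zlow [0.0718 0.074  0.0763] X [-0.0413  0.0221] Xall [-0.041  0.03 ]
scene -0.06 -0.035 771 zlow [0.0819 0.0828 0.0842] X [-0.0354  0.0232] Xall [-0.035  0.022]
scene -0.02 0.02 2246 zlow [0.0066 0.0114 0.0164] X [-0.015  -0.0031] Xall [-0.04 -0.  ]
scene 0.035 0.06 402 zlow [0.0819 0.0824 0.0833] X [-0.0344  0.023 ] Xall [-0.034  0.023]
scene 0.06 0.11 850 zlow [0.0721 0.0729 0.0748] X [-0.04    0.0295] Xall [-0.04   0.031]
side -0.11 -0.06 2760 zlow [0.0695 0.0708 0.072 ] X [-0.0361  0.0342] Xall [-0.037  0.036]
side -0.06 -0.035 1639 zlow [0.0811 0.0846 0.0873] X [-0.0309 -0.0254] Xall [-0.03   0.023]
side -0.02 0.02 1712 zlow [0.0035 0.0067 0.0102] X [-0.0109  0.0107] Xall [-0.036  0.01 ]
side 0.035 0.06 113 zlow [0.0814 0.0824 0.084 ] X [-0.0309 -0.0243] Xall [-0.031 -0.018]
side 0.06 0.11 743 zlow [0.0698 0.0708 0.0723] X [-0.0363 -0.0034] Xall [-0.037 -0.003]
```

The whole gripper sits about 23 mm higher than stated relative to the TCP: the tip is 4 mm above it and the body 70 mm above it. TCP z = 0.070 therefore puts the tips at about 0.074, with clear room over the knob and bush.

Emit:
{"fn": "arm_command", "kwargs": {"targets": [[[0,0,0.04,0,0,0],[0,0,0.045,0,0,0],[0,0,0.035,0,0,0],[0,0,0.0205,0,0,0],[0,0,0,0,0,0],[-0.01,0,0,0,0,0],[-0.01,0,0,0,0,0],[-0.006,0,0,0,0,0]]]}}

```text
clock: 13.4
position: [0.5362, 0.0363, 0.0705]
ee_rot: [-0.513, 3.097, 0.002]
force: [-0.7, -0.3, 0.2]
width: 0.002
gripper_force: 0.0
```

```bash
python3 - <<'E'
from h import *
s=st();g=cam('side');w=world(g);X=w[...,:2]@ex;Y=w[...,:2]@ey;Z=w[...,2]
X0=s['position'][:2]@ex
q=(abs(X-X0)<.013)&(abs(Y+.1418)<.02)&(Z>.06)&(Z<.13);print(q.sum(),np.percentile(Z[q],[0,1,3]),np.percentile(X[q],[1,99]))
E
```

```text
t 13.4 p [0.5362 0.0363 0.0705] X 0.5193 Y -0.1385 roterr [2.9000e-03 1.2000e-03 1.5711e+00] F(jig) -0.7 -0.1 0.2 w 0.0002 gf 0.0 [-0.18  0.47  0.01  1.96 -0.01  0.71  1.74]
400 [0.06000262 0.06214789 0.0659847 ] [0.50747074 0.53009319]
```

Emit:
{"fn": "arm_command", "kwargs": {"targets": [[[-0.005,-0.001,0,0,0,0],[-0.005,-0.001,0,0,0,0],[-0.005,0,0,0,0,0],[-0.005,0,0,0,0,0],[-0.005,0,0,0,0,0],[-0.004,0,0,0,0,0]]]}}

```text
clock: 14.2
position: [0.563, 0.0432, 0.0696]
ee_rot: [-0.513, 3.099, 0.002]
force: [-0.4, -1.1, -0.4]
width: 0.006
gripper_force: 0.3
```

Emit:
{"fn": "arm_command", "kwargs": {"targets": [[[-0.002,0,0,0,0,0],[-0.002,0,0,0,0,0]]]}}

```text
clock: 14.45
position: [0.5665, 0.0444, 0.0696]
ee_rot: [-0.513, 3.099, 0.002]
force: [-0.2, 0.2, -0.1]
width: 0.003
gripper_force: 0.3
```

```bash
python3 m.py
```

```text
t 14.45 p [0.5665 0.0444 0.0696] X 0.5506 Y -0.1406 roterr [ 1.4000e-03 -6.0000e-04  1.5707e+00] F(jig) -0.1 0.3 -0.1 w 0.0003 gf 0.3120829857084573 [-0.18  0.51  0.02  1.88 -0.01  0.75  1.74]
scene leg hi 66 [[0.5354, -0.1515, 0.0832], [0.5377, -0.1396, 0.0887], [0.5426, -0.1291, 0.0946]]
  hist X [(0.5, 0), (0.508, 0), (0.516, 0), (0.524, 0), (0.532, 157), (0.54, 17), (0.548, 3), (0.556, 15), (0.564, 6), (0.572, 6), (0.58, 9), (0.588, 4), (0.596, 7), (0.604, 6), (0.612, 8), (0.62, 8), (0.628, 2), (0.636, 4), (0.644, 1), (0.652, 1), (0.66, 1), (0.668, 0), (0.676, 0), (0.684, 0)]
  tool lowest [0.1201 0.1213 0.1249] X [0.5339 0.5494] Y [-0.1613 -0.123 ]
  bush 0 
side leg hi 100 [[0.5391, -0.1513, 0.0832], [0.5414, -0.1469, 0.0854], [0.6237, -0.1289, 0.095]]
  hist X [(0.5, 0), (0.508, 0), (0.516, 0), (0.524, 0), (0.532, 51), (0.54, 128), (0.548, 31), (0.556, 51), (0.564, 51), (0.572, 55), (0.58, 53), (0.588, 51), (0.596, 50), (0.604, 48), (0.612, 43), (0.62, 47), (0.628, 38), (0.636, 1), (0.644, 0), (0.652, 0), (0.66, 7), (0.668, 19), (0.676, 8), (0.684, 187)]
  tool lowest [0.12   0.1214 0.1448] X [0.5183 0.5456] Y [-0.1696 -0.1348]
  bush 0 
wrist leg hi 897 [[0.5388, -0.1511, 0.0832], [0.54, -0.1399, 0.0896], [0.593, -0.1279, 0.0947]]
  hist X [(0.5, 0), (0.508, 0), (0.516, 0), (0.524, 0), (0.532, 805), (0.54, 367), (0.548, 36), (0.556, 1), (0.564, 0), (0.572, 20), (0.58, 90), (0.588, 96), (0.596, 0), (0.604, 0), (0.612, 0), (0.62, 0), (0.628, 0), (0.636, 0), (0.644, 0), (0.652, 0), (0.66, 0), (0.668, 0), (0.676, 0), (0.684, 0)]
  tool lowest [0.1201 0.1449 0.1476] X [0.5136 0.5411] Y [-0.1699 -0.1112]
  bush 0
```

Emit:
{"fn": "arm_command", "kwargs": {"targets": [[[-0.002,0,0,0,0,0],[-0.002,0,0,0,0,0],[-0.002,0,0,0,0,0],[-0.0015,0,0,0,0,0]]]}}

```text
clock: 15.1
position: [0.5737, 0.0469, 0.0697]
ee_rot: [-0.513, 3.099, 0.002]
force: [-1.0, -0.3, 0.4]
width: 0.002
gripper_force: 0.3
```

Emit:
{"fn": "arm_command", "kwargs": {"targets": [[[-0.001,0,0,0,0,0],[-0.001,0,0,0,0,0]]]}}

```text
clock: 15.35
position: [0.5755, 0.0475, 0.0697]
ee_rot: [-0.513, 3.099, 0.002]
force: [-0.9, -0.4, -0.4]
width: 0.007
gripper_force: 0.4
```

Emit:
{"fn": "arm_command", "kwargs": {"targets": [[[-0.001,0,0,0,0,0],[-0.001,0,0,0,0,0]]]}}

```text
clock: 15.6
position: [0.5774, 0.0481, 0.0697]
ee_rot: [-0.513, 3.099, 0.002]
force: [-1.1, -0.3, -0.2]
width: 0.004
gripper_force: 0.3
```

```bash
python3 -c "
from h import *
st()"
```

```text
t 15.6 p [0.5774 0.0481 0.0697] X 0.5621 Y -0.1405 roterr [ 1.6000e-03 -5.0000e-04  1.5707e+00] F(jig) -1.1 0.1 -0.2 w 0.0004 gf 0.31260006657891265 [-0.19  0.53  0.02  1.85 -0.01  0.76  1.74]
```

Emit:
{"fn": "arm_command", "kwargs": {"targets": [[[-0.001,0,0,0,0,0],[-0.001,0,0,0,0,0]]]}}

```text
clock: 15.85
position: [0.5788, 0.0486, 0.0696]
ee_rot: [0.513, -3.099, -0.002]
force: [-2.6, -0.6, 1.5]
width: 0.003
gripper_force: 1.4
```

Emit:
{"fn": "arm_command", "kwargs": {"targets": [[[-0.001,0,0,0,0,0],[-0.001,0,0,0,0,0]]]}}

```text
clock: 16.1
position: [0.5805, 0.0492, 0.0695]
ee_rot: [0.513, -3.098, -0.002]
force: [-6.0, -2.0, 3.3]
width: 0.008
gripper_force: 2.9
```

```bash
python3 - <<'E'
from h import *
s=st();g=cam('side')
cv2.imwrite('pics/s5.png',cv2.resize(g['pixels'][190:310,190:390],(800,480),interpolation=cv2.INTER_CUBIC)[...,::-1])
E
```

```text
t 16.1 p [0.5805 0.0492 0.0695] X 0.5654 Y -0.1405 roterr [ 6.0000e-04 -1.7000e-03  1.5707e+00] F(jig) -6.3 0.1 3.3 w 0.0007 gf 2.9355907936405856 [-0.19  0.53  0.02  1.84 -0.01  0.77  1.74]
```

View pics/s5.png

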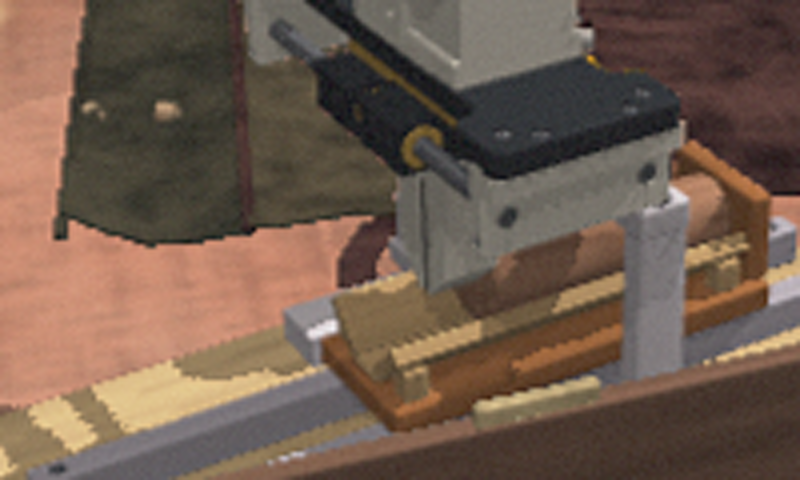

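The far end of the leg meets the stop at about (735,190) and the push force is rising. I press a touch more, then check that it stops.

Emit:
{"fn": "arm_command", "kwargs": {"targets": [[[-0.001,0,0,0,0,0],[-0.001,0,0,0,0,0]]]}}

```text
clock: 16.4
position: [0.5809, 0.0493, 0.0694]
ee_rot: [0.512, -3.096, -0.002]
force: [-10.6, -3.2, 8.1]
width: 0.006
gripper_force: 6.2
```

```bash
python3 -c "
from h import *
st()"
```

```text
t 16.4 p [0.5809 0.0493 0.0694] X 0.5658 Y -0.1405 roterr [-1.5000e-03 -4.3000e-03  1.5705e+00] F(jig) -11.0 0.4 8.1 w 0.0005 gf 6.185661422150588 [-0.19  0.53  0.02  1.84 -0.01  0.77  1.74]
```

Hard stop: 11 N and no further motion. I back off and retreat.

Emit:
{"fn": "arm_command", "kwargs": {"targets": [[[0.002,0,0,0,0,0],[0.002,0,0,0,0,0],[0.004,0,0,0,0,0],[0.012,0,0,0,0,0],[0.02,0,0,0,0,0],[0.01,0,-0.03,0,0,0],[0,0,-0.05,0,0,0],[0,0,-0.05,0,0,0],[0.05,0,0,0,0,0],[0.05,0,0,0,0,0]]]}}

```text
clock: 17.65
position: [0.4398, 0.001, 0.2]
ee_rot: [-0.513, 3.097, 0.002]
force: [-0.5, -0.4, 0.1]
width: 0.008
gripper_force: 0.0
```

```bash
python3 - <<'E'
from h import *
s=st()
for n in('scene','side'):
    g=cam(n);w=world(g);X=w[...,:2]@ex;Y=w[...,:2]@ey;Z=w[...,2];px=g['pixels'].astype(int)
    q=(abs(Y+.14)<.012)&(X>.54)&(X<.7)&(Z>.075)&(Z<.096);h,e=np.histogram(X[q],np.arange(.56,.70,.005));print(n,'near end',np.percentile(X[q],1).round(4),list(zip(e.round(3).tolist(),h.tolist()))[-9:])
    k=(abs(Y+.074)<.02)&(X>.57)&(X<.65)&(px.max(-1)<75)&(Z>.075)&(Z<.15);print(' knob z',np.percentile(Z[k],[2,50,98]).round(4),'X',np.percentile(X[k],[2,98]).round(4))
    t=(abs(Z-.068)<.004)&(abs(Y+.074)<.018)&(X>.55)&(X<.68)&(px.max(-1)>110);print(' block X',np.percentile(X[t],[1,99]).round(4))
    t=(abs(Z-.022)<.003)&(Y<-.165)&(Y>-.21)&(X>.40)&(X<.55)&(px.min(-1)>150);print(' gauge',t.sum(),np.c_[X[t],Y[t]].mean(0))
    g0=None
E
```

```text
t 17.65 p [0.4398 0.001  0.2   ] X 0.4167 Y -0.1407 roterr [2.5000e-03 1.1000e-03 1.5709e+00] F(jig) -0.6 -0.2 0.1 w 0.0008 gf 0.0 [-0.14  0.16  0.02  2.03 -0.01  0.95  1.78]
scene near end 0.5707 [(0.65, 2), (0.655, 1), (0.66, 0), (0.665, 0), (0.67, 0), (0.675, 0), (0.68, 0), (0.685, 0), (0.69, 0)]
 knob z [0.0901 0.107  0.1203] X [0.5892 0.6082]
 block X [0.5823 0.626 ]
 gauge 245 [ 0.46438651 -0.18502262]
side near end 0.5748 [(0.65, 0), (0.655, 0), (0.66, 0), (0.665, 9), (0.67, 28), (0.675, 26), (0.68, 26), (0.685, 47), (0.69, 20)]
 knob z [0.0874 0.1098 0.1195] X [0.5927 0.6206]
 block X [0.5861 0.6307]
 gauge 28 [ 0.42513749 -0.18454174]
```

```bash
python3 -c "
from cell import arm
print(arm.sign_off())"
```

```text
the job is handed in; nothing more can be done
None
```

I handed the job in at about 18 s: the pin is fully down in the middle hole with the carriage locked, the leg is hard against the end stop (it took 11 N with no further movement), and I kept the arm well clear of the gauge.

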